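# Fit a keyed rotor into a microcentrifuge and hold it home

## Task

Lift the lid off the steel storage tin by its knob and lay it flat, right way up, on the grey bench mat. Then take the rotor out of the tin by its stem, put its spindle into the drive hub in the open centrifuge's bowl, turn it until the key slips into the keyway, and push it fully home against the ejector spring. Finish still gripping the stem and pressing the rotor home, so that a colleague can tighten the clamp screw; do not drop the lid or the rotor, and leave everything else on the bench where it is.

Things in the scene. Friction and masses are not known exactly. Their poses are not given: they have to be found in the camera images.
- tin: Round stainless storage tin, fixed, 140 mm outside, 134 mm inside diameter, rim 118 mm above the bench. Inside, a white cradle ring (68 mm outside, 40 mm bore, top 34 mm above the bench) carries the rotor upright, its spindle hanging free in the bore. Origin: centre of the underside, on the bench; z up.
- lid: Loose steel lid of the tin, 160 g, 147 mm diameter. Origin: centre of its underside, z up. 0 to 8 mm above it: locating rim, 124 mm diameter, that drops into the tin with about 4 mm play all round (the lid stands on it on a flat surface). Flange 8 to 11 mm, rests on the tin's rim; shallow dome to 16 mm; neck 16 mm thick; knob above.
- lid_knob (a point): Centre of the lid's round black knob, 35 mm above the lid's origin; knob 26 mm diameter, from 24 to 46 mm above the lid's origin.
- mat: Grey silicone bench mat, 180 x 180 mm, 4 mm thick, empty, fixed. Origin: centre of its underside, on the bench; z up.
- rotor: Aluminium fixed-angle rotor, loose, 0.28 to 0.43 kg, upright in the tin. Origin: centre of its flat 60 mm underside, which seats on the hub; z up. Body 100 mm diameter, widest 14 to 20 mm above the origin, sloping in to 44 mm diameter at 36 mm. Dark index lines on shoulder and stem top point to +x, over the key. Fully home, its origin and x axis coincide with the hub's.
- key (a point): On the rotor, in the plane of its underside, 12.5 mm from the axis towards its +x. Steel spindle below: 20 mm diameter, 26 mm long, last 4 mm tapering to 14 mm. One key, 6 mm wide, out to 14.5 mm from the axis on the +x side, from the underside to 18 mm below it (lowest 2 mm only 4 mm wide); the last 8 mm of spindle are a plain round pilot.
- stem (a point): Middle of the rotor's grip stem, 53 mm above the rotor's origin: plain round, 28 mm diameter, from 36 to 70 mm above the origin; may be gripped at any yaw.
- hub: Steel drive hub on the centrifuge's bowl floor, locked against turning, fixed; 46 mm diameter, 35 mm tall, top 80 mm above the bench. Origin: centre of its flat top face, on the bowl's axis; z up. Bore 21.6 mm diameter, 35 mm deep, with one keyway on the hub's +x side (white tick beside it). A brass ejector pad in the bore lies 20 mm below the top at rest.
- keyway (a point): On the hub's top face, 12.5 mm from the axis towards its +x, in the keyway: 8 mm wide, out to 16 mm from the axis, full depth, open at the top.
- ejector (a joint): Travel (m) of the sprung ejector pad in the hub's bore: 0 = up, at rest; grows as the spindle presses it down; 0.006 with the rotor fully home (stop at 0.0075). Spring 5 N at 0, 8 N at 0.006, more than the rotor's weight: let go, the rotor rises 6 mm. With its weight helping, about 5 N of push just holds it home.
- centrifuge: Grey microcentrifuge, fixed, casing 230 x 210 mm, 130 mm tall (gasket to 134 mm). Round open bowl, 150 mm inside diameter, about the body's z axis, floor 45 mm above the bench. Lid stands open at the body's +x side, from 110 mm off that axis outwards, 200 mm wide, up to 335 mm above the bench; panel at -x, out to 150 mm. Origin: under the bowl's axis, on the bench.
- tuberack: Bystander, to be left alone: white plastic tube rack, 70 x 220 x 60 mm, some capped tubes in it. Origin: centre of its underside.
- washbottle: Bystander, to be left alone: white wash bottle, 66 mm across, 190 mm tall. Origin: centre of its underside.
- beaker: Bystander, to be left alone: empty glass beaker, 70 mm across, 90 mm tall. Origin: centre of its underside.
- samplejar: Bystander, to be left alone: small clear jar with a white cap, 52 mm across, 62 mm tall. Origin: centre of its underside.
- bucket1: Bystander, to be left alone: grey centrifuge bucket with clear cap, 46 mm across, 96 mm tall. Origin: centre of its underside.
- bucket2: Bystander, to be left alone: second such bucket. Origin: centre of its underside.
- hexkey: Bystander, to be left alone: T-handled hex key lying on the bench, 120 mm long, handle 70 mm, 20 mm high. Origin: centre of its underside.
Mind the look-alikes: they are no part of the job. What is shaped like the lid but purple is not meant.

How it is judged (in metres and radians):
On the way, in this order (a step that is already met when the one before it is completed fails the run):
1. the lid lies flat and right way up on the mat, let go (horizontal distance between lid and mat below 0.045 m and height (world z) of lid below 0.008 m and angle between lid's own z axis and vertical below 0.08 rad and contact force between the fingers and lid below 0.2 N and linear speed of lid below 0.02 m/s), for 0.2 s.
2. the rotor's spindle is in the hub with its key in the keyway (horizontal distance between rotor and hub below 0.003 m and horizontal distance between key and keyway below 0.004 m and angle between rotor's own z axis and vertical below 0.06 rad and z of rotor in the frame of hub below 0.013 m), for 0.05 s.
At the end, for the whole second after the job is handed in: Rotor home: underside within 2 mm of the hub's top, axis within 3 mm, key within 4 mm of the keyway, tilt under 0.06 rad, at rest, ejector in over 4 mm, fingers still on the stem (over 3 N, not above it). Lid flat on the mat, right way up (0.08 rad), centres within 45 mm (horizontal distance between lid and mat below 0.045 m and height (world z) of lid below 0.008 m and angle between lid's own z axis and vertical below 0.08 rad and horizontal distance between rotor and hub below 0.003 m and horizontal distance between key and keyway below 0.004 m and angle between rotor's own z axis and vertical below 0.06 rad and z of rotor in the frame of hub below 0.002 m and value of joint ejector above 0.004 m and linear speed of rotor below 0.02 m/s and contact force between the fingers and rotor above 3 N and z of the grasp point in the frame of rotor below 0.082 m); the arm keeps its last pose, push and grip.
It fails at once if a bystander is moved by more than 30 mm (distance of any of tuberack, washbottle, beaker, samplejar, bucket1, bucket2, hexkey from where it was at the start of the episode above 0.03 m).
It fails at once if the lid is dropped (linear speed of lid above 0.8 m/s and contact force between the fingers and lid below 0.1 N).
It fails at once if the rotor is dropped (linear speed of rotor above 0.8 m/s and contact force between the fingers and rotor below 0.1 N).
It fails at once if the rotor is tipped over (angle between rotor's own z axis and vertical above 0.7 rad).
It also fails if it takes over 67 s, if anything falls off the work surface, if the arm or the gripper's body presses on something with over 40 N, if the wrist force passes 120 N, or if a joint passes its speed limit or range.

## Robot

A 6-joint arm with a two-finger parallel gripper is mounted at the origin on the work surface. World frame = base frame: x ahead of the robot, y to its left, z up, the work surface at z = 0. Lengths are in m, angles in degrees, forces in N, time in s.
With the tool pointing down it reaches from about 0.3 to 0.75 m from the base axis. Payload 8.5 kg.
Tool frame: the origin (TCP) lies on the centre line of the jaws, within the pads' length; the fingertips stand 19 mm ahead of it and the grasp point (between the pads) is the TCP; z points along the fingers, x is the direction in which the jaws open and shut, and the axes are right-handed (so a half turn about z gives the same grasp; the last joint's range is limited). The gripper opens to 85 mm and grips with 20 to 120 N. Pads are 22 mm wide; open, the fingers measure 114 mm over their backs; the gripper's body (76 mm by 85 mm) begins 54 mm behind the grasp point. The pads swing forward as they close: fully open they stand 13 mm farther back than shut.
Start: joints at [-83.325, 21.807, 74.336, -0, 83.858, -12.336], TCP at [0.179, -0.52, 0.25] pointing down, gripper open.
Joint ranges: [-178.18, 178.18], [-50.72, 133.34], [12.68, 142.11], [-81.47, 261.47], [9.98, 163.14], [-165.26, 165.26]. Speed limits (degrees/s): [136.94, 136.94, 180, 180, 180, 180].

## Interface

Orientations are given as a 3x3 rotation matrix whose columns are the frame's x, y, z axes.
In Python, from rig import env, cams, order gives the robot as it stands.
- The arm moves only by the tool step_arm, never from a script. Its argument "steps" is a list of rows, each an object with "xyz": the shift along the tool's x, y, z normalised to -1 to 1, where 1 is 0.04 m, a list of three; "turn": the turn, a rotation vector about the tool's x, y, z normalised to -1 to 1, where 1 is 0.08 rad, a list of three; "gripper": the gripper command: -1 is shut, 1 is fully open, values between are in proportion. A call has 1 to 20 rows; each row shifts and turns the commanded pose from where the row before left it, along the tool's axes as they then stand; what a row does not reach is not made up. A row lasts 1/12 s, in which the tool goes at most 41.7 mm and 7.16 degrees, less where a joint would pass 70% of its speed; a pose out of reach is approached as far as the arm can. A call with a number of a shift or a turn outside -1 to 1 is refused whole. A call with a gripper value outside its range is refused whole. The fingers move at their own pace and stop on an object; "squeeze" is the grip in N (left out, the last holds). Time passes only in rows, so rows that do not move let the fingers close. It gives the time, the measured TCP pose, the force and the opening at its end, in the units of the state.
- env.observe(): the state, without advancing time (a new reading comes with each control period).
- cams.get_image(name): name is "scene" or "top" or "wrist"; returns (picture, depth): 480x640x3 uint8, red, green, blue; 480x640 float32, m along the optical axis (not along the pixel's ray), 0 where there is no reading.
- cams.camera_info(name): a dict with "fx", "fy", "cx", "cy" (pixels), "extrinsics" (4x4, takes a point from camera to world coordinates). Camera axes: x right, y down, z forward; pixel columns grow to the right and rows downward; lengths in m; the calibration is good to about 2 mm. A picture is of the moment at which its call begins: read the wrist's pose just before it. camera_info takes no time and is no camera call; for the wrist camera it gives the pose at the moment of the call.
- order.close_job(): hands the job in, once; it reports no verdict.
The state is a dict: "time_s": time; "q": joint angles; "qvel": joint speeds; "joint_efforts": joint torques, N m; "position": TCP position; "tool_rot": TCP orientation; "ft_force": force on the tool from outside, world axes, zero at the start; "wrist_torque": the same for the moment, N m; "grip_width": finger opening in m.
Only numpy, scipy, OpenCV 4.12 (cv2) and the standard library are available. Lean on these libraries where they do the work, as an engineer would, in place of code of your own. Each camera call takes 0.05 s, during which the arm holds its last target. There are 200 camera calls.

## Working session

There is one attempt and no reset: what is moved stays moved. The work goes in short steps, Python scripts to look and compute and a tool call to move; the robot and the scene stay as the last step left them, time stands still between calls to the robot, and variables do not carry over. Pictures are saved under pics/ and viewed, about 8 in all and at most 12, crops included, and the job is handed in when it is done.

Besides the shell and the picture viewer there is one more tool, called after ">>>" by a JSON object that holds its "fn" and its "kwargs", one argument or row to a line. step_arm: Moves the arm, as the interface text tells. Scaled input: -1 to 1 covers 0.04 m each way for a shift and 0.08 rad each way for a turn. Its arguments: {"type":"object","properties":{"steps":{"type":"array"},"squeeze":{"type":"number"}},"required":["steps"]}

```bash
ls; mkdir -p pics; cat > h.py <<'E'
import numpy as np, cv2
from rig import env, cams, order
def grab(n):
    i=cams.camera_info(n); p,d=cams.get_image(n); return p,d,i
def world(d,i):
    v,u=np.mgrid[:480,:640]; P=np.stack([(u-i['cx'])/i['fx']*d,(v-i['cy'])/i['fy']*d,d,np.ones_like(d)],-1)
    W=(P@np.array(i['extrinsics']).T)[...,:3]; W[d==0]=np.nan; return W
def save(n,p): cv2.imwrite('pics/'+n+'.png',p[...,::-1])
def st():
    s=env.observe(); print(s['time_s'],np.round(s['position'],4),np.round(s['tool_rot'],3).tolist(),np.round(s['ft_force'],1),s['grip_width'],np.round(s['q'],1)); return s
E
python3 - <<'E'
from h import *
st()
for n in('top','scene'):
    p,d,i=grab(n); save(n,p); np.savez(n,p=p,d=d,W=world(d,i)); print(n,np.round(i['extrinsics'],3).tolist(),i['fx'])
E
```

```text
pics
0.0 [ 0.1791 -0.5197  0.2497] [[0.326, -0.945, -0.0], [-0.945, -0.326, 0.002], [-0.002, -0.0, -1.0]] [-0.2  0.2  0.2] 0.08551924433431761 [-83.3  21.8  74.4  -0.   83.9 -12.3]
top [[0.022, -0.999, 0.04, 0.494], [-0.999, -0.023, -0.031, -0.143], [0.032, -0.04, -0.999, 1.113], [0.0, 0.0, 0.0, 1.0]] 478.32318965518175
scene [[0.651, 0.624, -0.432, 1.032], [0.759, -0.53, 0.378, -0.584], [0.007, -0.574, -0.819, 1.078], [0.0, 0.0, 0.0, 1.0]] 440.2611428038748
```

View pics/top.png

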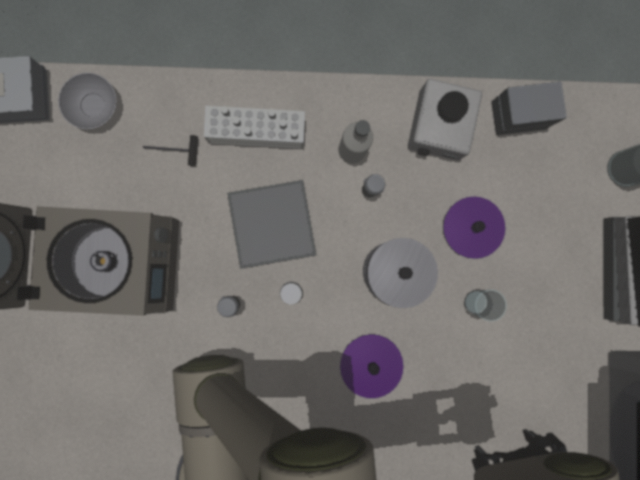

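View pics/scene.png

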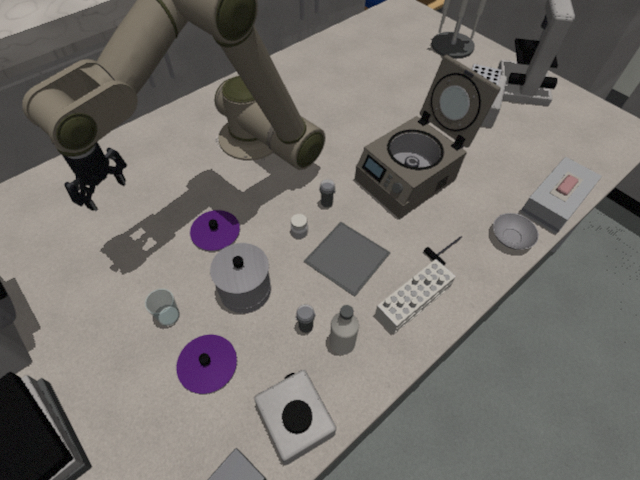

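The top view shows the steel tin lid at about (402,272), with its black knob at (405,272). The possible look-alikes are the purple lids at (474,227) and (372,366), the scale pan at (452,107), and the bowl at (90,102). The mat is at (272,223) and the hub at (103,261). By the description I choose the steel lid.

```bash
cat > m1.py <<'E'
from h import *
a=np.load('top.npz'); W,p=a['W'],a['p']
def circ(P):
    c=np.c_[2*P[:,:2],np.ones(len(P))]; s=np.linalg.lstsq(c,(P[:,:2]**2).sum(1),rcond=None)[0]
    return s[:2],np.sqrt(s[2]+s[0]**2+s[1]**2)
def box(c,r,w): 
    m=np.zeros(W.shape[:2],bool); m[r-w:r+w,c-w:c+w]=1; return m
z=W[...,2]
print('bench z',np.nanmedian(z[300:330,300:330]))
m=box(402,272,45)&(z>.11)&(z<.145); P=W[m]; print('lid',P.mean(0),cv2.minEnclosingCircle(P[:,:2].astype(np.float32)))
m=box(405,272,15)&(z>.147); P=W[m]; print('knob',P.mean(0),P[:,2].max(),m.sum(),cv2.minEnclosingCircle(P[:,:2].astype(np.float32)))
g=p.astype(int).mean(2)
m=box(272,223,55)&(z<.015)&(g<125); m=cv2.morphologyEx(m.astype(np.uint8),cv2.MORPH_OPEN,np.ones((5,5)))>0
P=W[m]; print('mat',np.nanmean(P,0),cv2.minAreaRect(P[:,:2].astype(np.float32)))
m=box(90,260,60)&(z>.12)&(z<.15);
P=W[m]; print('casing',P.mean(0),cv2.minAreaRect(P[:,:2].astype(np.float32)))
m=box(90,260,40)&(z<.055)&(z>.03); P=W[m]; print('floor',np.nanmean(P,0),cv2.minEnclosingCircle(P[:,:2].astype(np.float32)))
m=box(102,260,20)&(z<.09)&(z>.07); P=W[m]; print('hub',np.nanmean(P,0),m.sum(),cv2.minEnclosingCircle(P[:,:2].astype(np.float32)))
# all tall objects
for c,r,n in((474,227,'pA'),(372,366,'pB'),(229,306,'b1'),(373,185,'b2'),(291,293,'jar'),(480,303,'beaker'),(356,140,'bottle'),(255,125,'rack')): 
    P=W[box(c,r,4)]; print(n,np.nanmean(P,(0)),np.nanmax(P[:,2]))
save('crop',np.hstack([cv2.resize(p[225:320,355:450],(390,390),interpolation=3),cv2.resize(p[210:310,50:150],(390,390),interpolation=3)]))
E
python3 m1.py
```

```text
bench z -0.0003030870389333362
lid [ 0.48082809 -0.3629189   0.12313208] ((0.4806007146835327, -0.36429911851882935), 0.0740061104297638)
knob [ 0.48095374 -0.36259826  0.15523702] 0.16047297786758774 132 ((0.4807875454425812, -0.36348170042037964), 0.012885753996670246)
mat [ 0.58650324 -0.08300594  0.00384573] ((0.5872628092765808, -0.08255141973495483), (0.1867409199476242, 0.186264306306839), 11.887049674987793)
casing [0.49119492 0.27591259 0.13011061] ((0.49173954129219055, 0.27452656626701355), (0.2408004105091095, 0.21085458993911743), 88.33650970458984)
floor [0.49150173 0.2947339  0.04498638] ((0.49120309948921204, 0.2835566997528076), 0.07582069933414459)
hub [0.4917108  0.27506312 0.07853642] 322 ((0.493569016456604, 0.27541959285736084), 0.02441118098795414)
pA [ 0.58899982 -0.54554905  0.03464704] 0.04830788037712219
pB [ 0.27129135 -0.31613775  0.03801265] 0.04873920436400758
b1 [ 0.40388088 -0.00186203  0.09514891] 0.1016872189394391
b2 [ 0.66883071 -0.30250927  0.09549573] 0.09884970737176402
jar [ 0.43185878 -0.13147363  0.06213635] 0.06653207095119229
beaker [ 0.41413211 -0.57115348  0.00826238] 0.09217280861550647
bottle [ 0.75166312 -0.257924    0.1469719 ] 0.17820854914778939
rack [ 0.80166237 -0.04285125  0.05988252] 0.0653650738382856
```

View pics/crop.png

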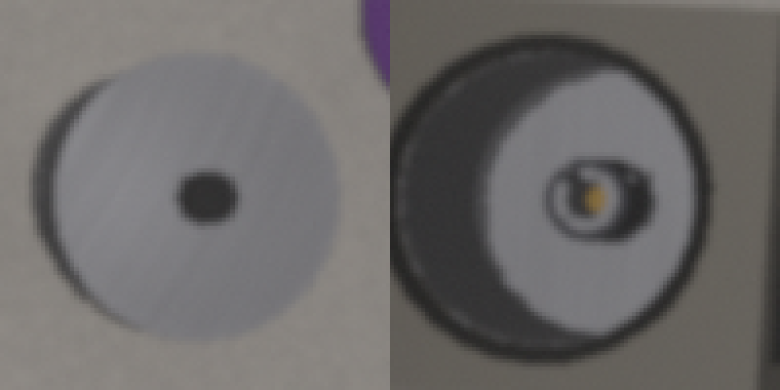

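The left crop shows the steel lid with its knob. The right crop shows the hub with the brass pad inside; the keyway is not clear yet, so I will check it with the wrist camera later. The heights agree: knob top measured at 0.156–0.160 against 0.156 expected, and mat and floor as stated. I am moving above the knob.

>>> {"fn": "step_arm", "kwargs": {
  "steps": [
    {"xyz":[-0.1,-0.7,0],"turn":[0,0,0],"gripper":1},
    {"xyz":[-0.1,-0.7,0],"turn":[0,0,0],"gripper":1},
    {"xyz":[-0.1,-0.7,0],"turn":[0,0,0],"gripper":1},
    {"xyz":[-0.1,-0.7,0],"turn":[0,0,0],"gripper":1},
    {"xyz":[-0.1,-0.7,0],"turn":[0,0,0],"gripper":1},
    {"xyz":[-0.1,-0.7,0],"turn":[0,0,0],"gripper":1},
    {"xyz":[-0.1,-0.7,0],"turn":[0,0,0],"gripper":1},
    {"xyz":[-0.1,-0.7,0],"turn":[0,0,0],"gripper":1},
    {"xyz":[-0.1,-0.7,0],"turn":[0,0,0],"gripper":1},
    {"xyz":[-0.1,-0.7,0],"turn":[0,0,0],"gripper":1},
    {"xyz":[-0.1,-0.7,0],"turn":[0,0,0],"gripper":1},
    {"xyz":[-0.1,-0.7,0],"turn":[0,0,0],"gripper":1},
    {"xyz":[0,0,0],"turn":[0,0,0],"gripper":1},
    {"xyz":[0,0,0],"turn":[0,0,0],"gripper":1},
    {"xyz":[0,0,0],"turn":[0,0,0],"gripper":1}
  ],
  "squeeze": 50
}}

```text
time_s: 1.35
position: [0.4808, -0.3653, 0.25]
tool_rot: [[0.326, -0.945, -0.001], [-0.945, -0.326, 0.0], [-0.001, 0.001, -1.0]]
ft_force: [-0.4, -0.2, -0.3]
grip_width: 0.0851
```

```bash
cat > w.py <<'E'
from h import *
import sys
s=st(); p,d,i=grab('wrist'); W=world(d,i); np.savez(sys.argv[1],p=p,d=d,W=W); save(sys.argv[1],p)
E
cat > k.py <<'E'
from h import *
from m1 import circ
E
python3 w.py w1; python3 - <<'E'
from h import *
a=np.load('w1.npz');W=a['W'];z=W[...,2];r=np.hypot(W[...,0]-.481,W[...,1]+.363)
P=W[(r<.03)&(z>.14)&(z<.18)];print('knob',len(P),np.mean(P,0),cv2.minEnclosingCircle(P[:,:2].astype(np.float32)),np.percentile(P[:,2],95))
P=W[(r<.09)&(z>.11)&(z<.135)];print('lid',len(P),np.median(P[:,2]),cv2.minEnclosingCircle(P[:,:2].astype(np.float32)))
E
```

```text
1.35 [ 0.4808 -0.3653  0.25  ] [[0.326, -0.945, -0.001], [-0.945, -0.326, 0.0], [-0.001, 0.001, -1.0]] [-0.4 -0.2 -0.3] 0.08514295554466275 [-48.4  27.3  65.2  -0.   87.5  22.6]
knob 1407 [ 0.48171535 -0.36350865  0.15500211] ((0.47983330488204956, -0.3639918565750122), 0.013176125474274158) 0.15730163225610866
lid 30704 0.123443993034587 ((0.47950878739356995, -0.36413779854774475), 0.0736178457736969)
```

>>> {"fn": "step_arm", "kwargs": {
  "steps": [
    {"xyz":[-0.04,0,0.4],"turn":[0,0,0],"gripper":1},
    {"xyz":[0,0,0.4],"turn":[0,0,0],"gripper":1},
    {"xyz":[0,0,0.4],"turn":[0,0,0],"gripper":1},
    {"xyz":[0,0,0.4],"turn":[0,0,0],"gripper":1},
    {"xyz":[0,0,0.4],"turn":[0,0,0],"gripper":1},
    {"xyz":[0,0,0.4],"turn":[0,0,0],"gripper":1},
    {"xyz":[0,0,0.15],"turn":[0,0,0],"gripper":1},
    {"xyz":[0,0,0],"turn":[0,0,0],"gripper":-1},
    {"xyz":[0,0,0],"turn":[0,0,0],"gripper":-1},
    {"xyz":[0,0,0],"turn":[0,0,0],"gripper":-1},
    {"xyz":[0,0,0],"turn":[0,0,0],"gripper":-1},
    {"xyz":[0,0,0],"turn":[0,0,0],"gripper":-1},
    {"xyz":[0,0,0],"turn":[0,0,0],"gripper":-1},
    {"xyz":[0,0,0],"turn":[0,0,0],"gripper":-1},
    {"xyz":[0,0,0],"turn":[0,0,0],"gripper":-1},
    {"xyz":[0,0,0],"turn":[0,0,0],"gripper":-1},
    {"xyz":[0,0,0],"turn":[0,0,0],"gripper":-1},
    {"xyz":[0,0,0],"turn":[0,0,0],"gripper":-1}
  ],
  "squeeze": 50
}}

```text
time_s: 2.9
position: [0.4809, -0.3639, 0.1493]
tool_rot: [[0.326, -0.945, 0.001], [-0.945, -0.326, -0.001], [0.002, -0.0, -1.0]]
ft_force: [-0.9, 0.8, 5.6]
grip_width: 0.0246
```

>>> {"fn": "step_arm", "kwargs": {
  "steps": [
    {"xyz":[0,0,-0.15],"turn":[0,0,0],"gripper":-1},
    {"xyz":[0,0,-0.25],"turn":[0,0,0],"gripper":-1},
    {"xyz":[0,0,-0.3],"turn":[0,0,0],"gripper":-1},
    {"xyz":[0,0,-0.3],"turn":[0,0,0],"gripper":-1},
    {"xyz":[0,0,-0.3],"turn":[0,0,0],"gripper":-1},
    {"xyz":[0,0,-0.3],"turn":[0,0,0],"gripper":-1},
    {"xyz":[0,0,-0.3],"turn":[0,0,0],"gripper":-1},
    {"xyz":[0,0,-0.3],"turn":[0,0,0],"gripper":-1},
    {"xyz":[0,0,-0.15],"turn":[0,0,0],"gripper":-1},
    {"xyz":[0,0,0],"turn":[0,0,0],"gripper":-1}
  ]
}}

```text
time_s: 3.73
position: [0.481, -0.3639, 0.2441]
tool_rot: [[0.326, -0.945, 0.002], [-0.945, -0.326, -0.002], [0.003, -0.001, -1.0]]
ft_force: [0.2, 0.5, -1.1]
grip_width: 0.0246
```

```bash
python3 - <<'E'
from h import *
st(); p,d,i=grab('wrist');W=world(d,i);z=W[...,2]; save('w2',p); np.savez('w2',p=p,d=d,W=W)
P=W[(z>.2)&(z<.235)&(d>.0)];print(len(P)); 
A=np.c_[P[:,:2],np.ones(len(P))];print(np.linalg.lstsq(A,P[:,2],rcond=None)[0])
r=np.hypot(W[...,0]-.48,W[...,1]+.364)
t=W[(r<.06)&(z<.11)&(z>.05)];print(len(t))
p,d,i=grab('scene'); save('scene2',p[150:400,130:400])
E
```

```text
3.7333 [ 0.481  -0.3639  0.2441] [[0.326, -0.945, 0.002], [-0.945, -0.326, -0.002], [0.003, -0.001, -1.0]] [ 0.2  0.5 -1.1] 0.024574719569720717 [-48.3  27.4  66.1   0.   86.3  22.6]
55657
[-0.01783808 -0.00740438  0.22471865]
0
```

View pics/scene2.png

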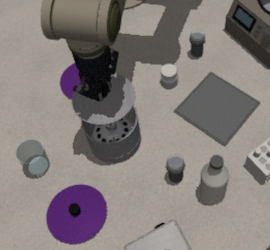

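The lid is up and level, and the rotor is visible in the tin. I am carrying the lid to the mat.

>>> {"fn": "step_arm", "kwargs": {
  "steps": [
    {"xyz":[-0.2,-0.16,0],"turn":[0,0,0],"gripper":-1},
    {"xyz":[-0.385,-0.32,0],"turn":[0,0,0],"gripper":-1},
    {"xyz":[-0.385,-0.32,0],"turn":[0,0,0],"gripper":-1},
    {"xyz":[-0.385,-0.32,0],"turn":[0,0,0],"gripper":-1},
    {"xyz":[-0.385,-0.32,0],"turn":[0,0,0],"gripper":-1},
    {"xyz":[-0.385,-0.32,0],"turn":[0,0,0],"gripper":-1},
    {"xyz":[-0.385,-0.32,0],"turn":[0,0,0],"gripper":-1},
    {"xyz":[-0.385,-0.32,0],"turn":[0,0,0],"gripper":-1},
    {"xyz":[-0.385,-0.32,0],"turn":[0,0,0],"gripper":-1},
    {"xyz":[-0.385,-0.32,0],"turn":[0,0,0],"gripper":-1},
    {"xyz":[-0.385,-0.32,0],"turn":[0,0,0],"gripper":-1},
    {"xyz":[-0.385,-0.32,0],"turn":[0,0,0],"gripper":-1},
    {"xyz":[-0.385,-0.32,0],"turn":[0,0,0],"gripper":-1},
    {"xyz":[-0.385,-0.32,0],"turn":[0,0,0],"gripper":-1},
    {"xyz":[-0.385,-0.32,0],"turn":[0,0,0],"gripper":-1},
    {"xyz":[-0.2,-0.16,0],"turn":[0,0,0],"gripper":-1},
    {"xyz":[0,0,0],"turn":[0,0,0],"gripper":-1},
    {"xyz":[0,0,0],"turn":[0,0,0],"gripper":-1}
  ]
}}

```text
time_s: 5.33
position: [0.5865, -0.0819, 0.2419]
tool_rot: [[0.327, -0.945, -0.001], [-0.945, -0.327, -0.0], [-0.0, 0.001, -1.0]]
ft_force: [0.3, -0.6, -1.4]
grip_width: 0.0246
```

>>> {"fn": "step_arm", "kwargs": {
  "steps": [
    {"xyz":[0,0,0.2],"turn":[0,0,0],"gripper":-1},
    {"xyz":[0,0,0.4],"turn":[0,0,0],"gripper":-1},
    {"xyz":[0,0,0.4],"turn":[0,0,0],"gripper":-1},
    {"xyz":[0,0,0.4],"turn":[0,0,0],"gripper":-1},
    {"xyz":[0,0,0.4],"turn":[0,0,0],"gripper":-1},
    {"xyz":[0,0,0.4],"turn":[0,0,0],"gripper":-1},
    {"xyz":[0,0,0.4],"turn":[0,0,0],"gripper":-1},
    {"xyz":[0,0,0.4],"turn":[0,0,0],"gripper":-1},
    {"xyz":[0,0,0.4],"turn":[0,0,0],"gripper":-1},
    {"xyz":[0,0,0.4],"turn":[0,0,0],"gripper":-1},
    {"xyz":[0,0,0.4],"turn":[0,0,0],"gripper":-1},
    {"xyz":[0,0,0.4],"turn":[0,0,0],"gripper":-1},
    {"xyz":[0,0,0.2],"turn":[0,0,0],"gripper":-1},
    {"xyz":[0,0,0],"turn":[0,0,0],"gripper":-1},
    {"xyz":[0,0,0],"turn":[0,0,0],"gripper":-1}
  ]
}}

```text
time_s: 6.58
position: [0.5866, -0.0827, 0.0503]
tool_rot: [[0.325, -0.946, -0.0], [-0.946, -0.325, 0.0], [-0.0, 0.0, -1.0]]
ft_force: [0.7, -0.9, -1.5]
grip_width: 0.0245
```

>>> {"fn": "step_arm", "kwargs": {
  "steps": [
    {"xyz":[0,0,0.05],"turn":[0,0,0],"gripper":-1},
    {"xyz":[0,0,0.05],"turn":[0,0,0],"gripper":-1},
    {"xyz":[0,0,0.04],"turn":[0,0,0],"gripper":-1},
    {"xyz":[0,0,0.03],"turn":[0,0,0],"gripper":-1},
    {"xyz":[0,0,0],"turn":[0,0,0],"gripper":-1},
    {"xyz":[0,0,0],"turn":[0,0,0],"gripper":-1}
  ]
}}

```text
time_s: 7.08
position: [0.5868, -0.0821, 0.0436]
tool_rot: [[0.326, -0.945, 0.0], [-0.945, -0.326, -0.0], [0.0, -0.0, -1.0]]
ft_force: [0.3, -1.2, -1.8]
grip_width: 0.0243
```

>>> {"fn": "step_arm", "kwargs": {
  "steps": [
    {"xyz":[0,0,0.02],"turn":[0,0,0],"gripper":-1},
    {"xyz":[0,0,0.015],"turn":[0,0,0],"gripper":-1},
    {"xyz":[0,0,0],"turn":[0,0,0],"gripper":-1}
  ]
}}

```text
time_s: 7.33
position: [0.5869, -0.0821, 0.0433]
tool_rot: [[0.326, -0.945, 0.001], [-0.945, -0.326, -0.0], [0.001, -0.001, -1.0]]
ft_force: [-3.4, 1.1, 9.0]
grip_width: 0.0244
```

Contact. I am opening the gripper and retreating.

>>> {"fn": "step_arm", "kwargs": {
  "steps": [
    {"xyz":[0,0,0],"turn":[0,0,0],"gripper":0},
    {"xyz":[0,0,0],"turn":[0,0,0],"gripper":1},
    {"xyz":[0,0,0],"turn":[0,0,0],"gripper":1},
    {"xyz":[0,0,0],"turn":[0,0,0],"gripper":1},
    {"xyz":[0,0,0],"turn":[0,0,0],"gripper":1},
    {"xyz":[0,0,0],"turn":[0,0,0],"gripper":1},
    {"xyz":[0,0,-0.2],"turn":[0,0,0],"gripper":1},
    {"xyz":[0,0,-0.4],"turn":[0,0,0],"gripper":1},
    {"xyz":[0,0,-0.6],"turn":[0,0,0],"gripper":1},
    {"xyz":[0,0,-0.7],"turn":[0,0,0],"gripper":1},
    {"xyz":[0,0,-0.7],"turn":[0,0,0],"gripper":1},
    {"xyz":[0,0,-0.7],"turn":[0,0,0],"gripper":1},
    {"xyz":[0,0,-0.7],"turn":[0,0,0],"gripper":1},
    {"xyz":[0,0,-0.7],"turn":[0,0,0],"gripper":1},
    {"xyz":[0,0,-0.7],"turn":[0,0,0],"gripper":1},
    {"xyz":[0,0,0],"turn":[0,0,0],"gripper":1}
  ]
}}

```text
time_s: 8.67
position: [0.588, -0.0825, 0.2647]
tool_rot: [[0.326, -0.945, 0.01], [-0.945, -0.326, -0.003], [0.007, -0.008, -1.0]]
ft_force: [0.4, -0.4, 0.4]
grip_width: 0.0855
```

```bash
python3 - <<'E'
from h import *
st(); p,d,i=grab('wrist');W=world(d,i);z=W[...,2]
r=np.hypot(W[...,0]-.587,W[...,1]+.082)
P=W[(r<.085)&(z>.010)&(z<.03)];print(len(P),cv2.minEnclosingCircle(P[:,:2].astype(np.float32)))
A=np.c_[P[:,:2]-[.587,-.082],np.ones(len(P))];print(np.linalg.lstsq(A,P[:,2],rcond=None)[0])
p,d,i=grab('top'); W=world(d,i); z=W[...,2]; np.savez('top2',p=p,d=d,W=W); save('tin',cv2.resize(p[225:320,355:450],(570,570),interpolation=3))
E
```

```text
8.6667 [ 0.588  -0.0825  0.2647] [[0.326, -0.945, 0.01], [-0.945, -0.326, -0.003], [0.007, -0.008, -1.0]] [ 0.4 -0.4  0.4] 0.0854883988485616 [-19.4  25.5  65.9   0.   88.   51.6]
14987 ((0.5859935879707336, -0.08353524655103683), 0.07371284067630768)
[-0.00091979 -0.00018726  0.01763762]
```

```bash
python3 - <<'E'
from h import *
s=env.observe(); i=cams.camera_info('wrist'); T=np.array(i['extrinsics']); R=np.array(s['tool_rot'])
print('cam in tool',R.T@(T[:3,3]-s['position']),'\n',np.round(R.T@T[:3,:3],3),i['fx'],i['cx'],i['cy'])
E
```

```text
cam in tool [ 0.0013977  -0.06716002 -0.12404022] 
 [[ 1.    -0.     0.   ]
 [-0.     0.963  0.268]
 [-0.    -0.268  0.963]] 367.0617125075655 320.9302215919462 239.08154987802723
```

View pics/tin.png

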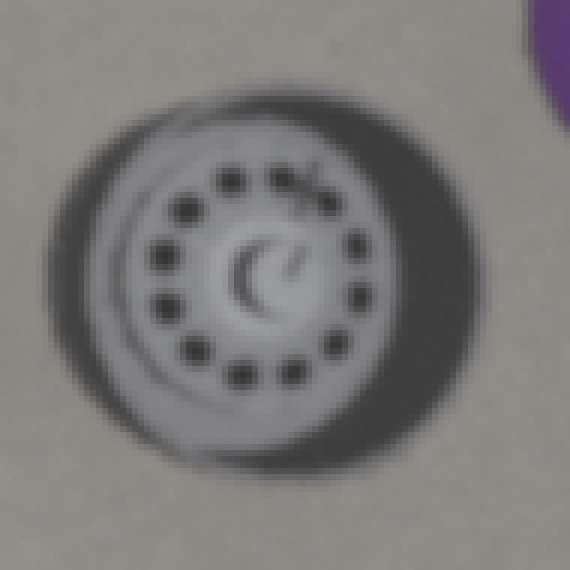

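The crop shows the open tin with the rotor in it: stem near (272,278), shoulder index mark near (310,190), so yaw is roughly −23°. The lid measures flat on the mat at z 0.0046. I am looking at the hub before taking the rotor.

>>> {"fn": "step_arm", "kwargs": {
  "steps": [
    {"xyz":[-0.3,0,0],"turn":[0,0,0],"gripper":1},
    {"xyz":[-0.6,-0.05,0],"turn":[0,0,0],"gripper":1},
    {"xyz":[-0.7,-0.05,0],"turn":[0,0,0],"gripper":1},
    {"xyz":[-0.7,-0.05,0],"turn":[0,0,0],"gripper":1},
    {"xyz":[-0.7,-0.05,0],"turn":[0,0,0],"gripper":1},
    {"xyz":[-0.7,-0.05,0],"turn":[0,0,0],"gripper":1},
    {"xyz":[-0.7,-0.05,0],"turn":[0,0,0],"gripper":1},
    {"xyz":[-0.7,-0.05,0],"turn":[0,0,0],"gripper":1},
    {"xyz":[-0.7,-0.05,0],"turn":[0,0,0],"gripper":1},
    {"xyz":[-0.7,-0.05,0],"turn":[0,0,0],"gripper":1},
    {"xyz":[-0.7,-0.05,0],"turn":[0,0,0],"gripper":1},
    {"xyz":[-0.7,-0.05,0],"turn":[0,0,0],"gripper":1},
    {"xyz":[-0.7,-0.05,0],"turn":[0,0,0],"gripper":1},
    {"xyz":[-0.5,-0.05,0.3],"turn":[0,0,0],"gripper":1},
    {"xyz":[-0.3,0,0.4],"turn":[0,0,0],"gripper":1},
    {"xyz":[0,0,0.4],"turn":[0,0,0],"gripper":1},
    {"xyz":[0,0,0.4],"turn":[0,0,0],"gripper":1},
    {"xyz":[0,0,0],"turn":[0,0,0],"gripper":1},
    {"xyz":[0,0,0],"turn":[0,0,0],"gripper":1}
  ]
}}

```text
time_s: 10.35
position: [0.4879, 0.282, 0.1972]
tool_rot: [[0.326, -0.945, -0.003], [-0.945, -0.326, -0.001], [-0.0, 0.003, -1.0]]
ft_force: [-0.4, 0.4, 0.1]
grip_width: 0.0854
```

```bash
python3 w.py hub1; python3 - <<'E'
from h import *
a=np.load('hub1.npz');W,p=a['W'],a['p'];z=W[...,2]
r=np.hypot(W[...,0]-.492,W[...,1]-.275)
m=(r<.04)&(z>.074)&(z<.088);P=W[m];print('hub',len(P),np.median(P[:,2]),cv2.minEnclosingCircle(P[:,:2].astype(np.float32)),P.mean(0))
v,u=np.nonzero(m);print(u.min(),u.max(),v.min(),v.max())
m=(z>.125)&(z<.14)&(r<.2);P=W[m];q=P[np.hypot(P[:,0]-.492,P[:,1]-.275)<.082];
c=np.c_[2*q[:,:2],np.ones(len(q))];s=np.linalg.lstsq(c,(q[:,:2]**2).sum(1),rcond=None)[0];print('gasket',s[:2],len(q))
c0,r0=(u.min()+u.max())//2,(v.min()+v.max())//2
save('hubc',cv2.resize(p[max(r0-60,0):r0+60,c0-60:c0+60],(600,600),interpolation=cv2.INTER_CUBIC));print(c0,r0)
E
```

```text
10.35 [0.4879 0.282  0.1972] [[0.326, -0.945, -0.003], [-0.945, -0.326, -0.001], [-0.0, 0.003, -1.0]] [-0.4  0.4  0.1] 0.08544168241197987 [18.  25.7 77.2  0.  77.3 89. ]
hub 2621 0.08030019074972236 ((0.4897450804710388, 0.27690786123275757), 0.02294394187629223) [0.49040761 0.27711473 0.08011096]
294 360 204 269
gasket [0.49108693 0.27621768] 14249
327 236
```

View pics/hubc.png

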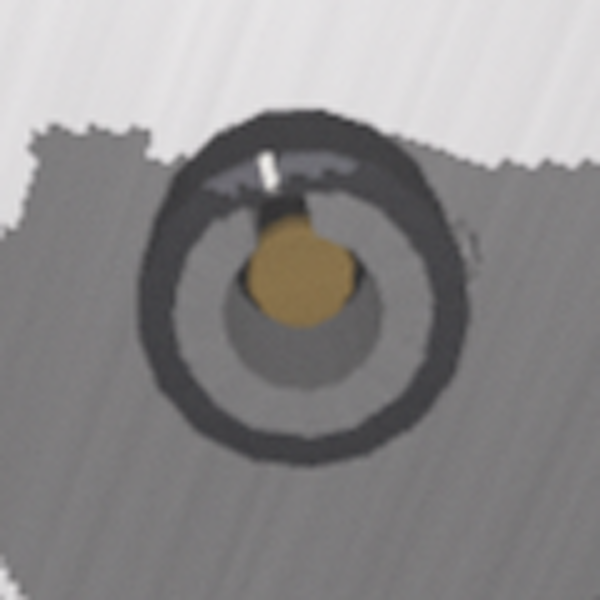

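The crop shows the hub: bore centre about (303,307), keyway about (283,210), white tick about (268,170), in crop pixels at 5×. I am projecting these onto z = 0.08.

```bash
python3 - <<'E'
from h import *
i=cams.camera_info('wrist');T=np.array(i['extrinsics'])
def pr(u,v,z):
    r=T[:3,:3]@[(u-i['cx'])/i['fx'],(v-i['cy'])/i['fy'],1]; return T[:3,3]+r*(z-T[2,3])/r[2]
f=lambda x,y:pr(267+(x-2)/5,176+(y-2)/5,.08)
L,R,B=f(225,305),f(383,305),f(303,388)
oL,oR,oB=f(138,305),f(468,305),f(303,465)
print('bore',L,R,np.linalg.norm(L-R)); print('outer',(oL+oR)/2,np.linalg.norm(oL-oR))
n=(R-L)/np.linalg.norm(R-L); per=np.array([-n[1],n[0],0]); 
M=(L+R)/2; sgn=np.sign((B-M)@per)
c1=(B+T[:3,3]*0)-sgn*per*.0108; c2=oB-sgn*per*.023; print('centre',c1,c2)
for c in(c1,c2):
  for q in((268,170),(283,205)):
    d=f(*q)-c; print(q,np.round(d,4),np.hypot(*d[:2]),np.degrees(np.arctan2(d[1],d[0])))
E
```

```text
bore [0.48817627 0.28715867 0.08      ] [0.49521606 0.26673191 0.08      ] 0.021605811815817076
outer [0.49165159 0.27707463 0.08      ] 0.04512606465215962
centre [0.49061766 0.27666044 0.08      ] [0.49146028 0.27689591 0.08      ]
(268, 170) [0.0172 0.011  0.    ] 0.020438358630424862 32.68665340321448
(283, 205) [0.0133 0.0076 0.    ] 0.015331949749041812 29.58642215946843
(268, 170) [0.0164 0.0108 0.    ] 0.019603702788594194 33.4374433032967
(283, 205) [0.0125 0.0073 0.    ] 0.014484483203511199 30.42215449323959
```

The hub is at about (0.491, 0.277) with its keyway at about 32°. I am going back over the tin.

>>> {"fn": "step_arm", "kwargs": {
  "steps": [
    {"xyz":[0,0,-0.6],"turn":[0,0,0],"gripper":1},
    {"xyz":[0,0,-0.6],"turn":[0,0,0],"gripper":1},
    {"xyz":[0,0,-0.6],"turn":[0,0,0],"gripper":1},
    {"xyz":[0.4,0.144,0],"turn":[0,0,0],"gripper":1},
    {"xyz":[0.9,0.32,0],"turn":[0,0,0],"gripper":1},
    {"xyz":[0.9,0.32,0],"turn":[0,0,0],"gripper":1},
    {"xyz":[0.9,0.32,0],"turn":[0,0,0],"gripper":1},
    {"xyz":[0.9,0.32,0],"turn":[0,0,0],"gripper":1},
    {"xyz":[0.9,0.32,0],"turn":[0,0,0],"gripper":1},
    {"xyz":[0.9,0.32,0],"turn":[0,0,0],"gripper":1},
    {"xyz":[0.9,0.32,0],"turn":[0,0,0],"gripper":1},
    {"xyz":[0.9,0.32,0],"turn":[0,0,0],"gripper":1},
    {"xyz":[0.9,0.32,0],"turn":[0,0,0],"gripper":1},
    {"xyz":[0.9,0.32,0],"turn":[0,0,0],"gripper":1},
    {"xyz":[0.9,0.32,0],"turn":[0,0,0],"gripper":1},
    {"xyz":[0.9,0.32,0],"turn":[0,0,0],"gripper":1},
    {"xyz":[0.9,0.32,0],"turn":[0,0,0],"gripper":1},
    {"xyz":[0.9,0.32,0],"turn":[0,0,0],"gripper":1},
    {"xyz":[0.9,0.32,0],"turn":[0,0,0],"gripper":1}
  ]
}}

```text
time_s: 11.98
position: [0.4826, -0.3102, 0.2714]
tool_rot: [[0.325, -0.946, 0.001], [-0.946, -0.325, -0.001], [0.002, -0.001, -1.0]]
ft_force: [0.8, 0.9, 0.2]
grip_width: 0.0856
```

>>> {"fn": "step_arm", "kwargs": {
  "steps": [
    {"xyz":[0.9,0.32,0],"turn":[0,0,0],"gripper":1},
    {"xyz":[0.4,0.144,0],"turn":[0,0,0],"gripper":1},
    {"xyz":[0,0,0.3],"turn":[0,0,0.96],"gripper":1},
    {"xyz":[0,0,0.3],"turn":[0,0,0.96],"gripper":1},
    {"xyz":[0,0,0.3],"turn":[0,0,0.96],"gripper":1},
    {"xyz":[0,0,0.3],"turn":[0,0,0.96],"gripper":1},
    {"xyz":[0,0,0.3],"turn":[0,0,0.96],"gripper":1},
    {"xyz":[0,0,0],"turn":[0,0,0.96],"gripper":1},
    {"xyz":[0,0,0],"turn":[0,0,0.96],"gripper":1},
    {"xyz":[0,0,0],"turn":[0,0,0.96],"gripper":1},
    {"xyz":[0,0,0],"turn":[0,0,0.96],"gripper":1},
    {"xyz":[0,0,0],"turn":[0,0,0.96],"gripper":1},
    {"xyz":[0,0,0],"turn":[0,0,0.96],"gripper":1},
    {"xyz":[0,0,0],"turn":[0,0,0.96],"gripper":1},
    {"xyz":[0,0,0],"turn":[0,0,0.5],"gripper":1},
    {"xyz":[0,0,0],"turn":[0,0,0],"gripper":1},
    {"xyz":[0,0,0],"turn":[0,0,0],"gripper":1}
  ]
}}

```text
time_s: 13.4
position: [0.4824, -0.3636, 0.211]
tool_rot: [[-0.588, -0.809, 0.001], [-0.809, 0.588, -0.001], [0.0, -0.001, -1.0]]
ft_force: [-0.8, -0.3, 0.0]
grip_width: 0.0856
```

```bash
python3 w.py rot1; python3 - <<'E'
from h import *
a=np.load('rot1.npz');W,p=a['W'],a['p'];z=W[...,2]
r=np.hypot(W[...,0]-.480,W[...,1]+.364)
m=(r<.03)&(z>.098)&(z<.112);P=W[m];print('stem top',len(P),np.median(P[:,2]),cv2.minEnclosingCircle(P[:,:2].astype(np.float32)),P.mean(0))
v,u=np.nonzero(m);c0,r0=int(u.mean()),int(v.mean());print(c0,r0)
q=W[(r<.08)&(z>.112)&(z<.125)];print('rim',len(q),cv2.minEnclosingCircle(q[:,:2].astype(np.float32)))
r0=max(r0,80);save('rotc',cv2.resize(p[r0-80:r0+80,c0-80:c0+80],(640,640),interpolation=cv2.INTER_CUBIC));print(c0-80,r0-80)
E
```

```text
13.4 [ 0.4824 -0.3636  0.211 ] [[-0.588, -0.809, 0.001], [-0.809, 0.588, -0.001], [0.0, -0.001, -1.0]] [-0.8 -0.3  0. ] 0.08562031987428581 [-48.2  28.9  69.2   0.   81.9  77.8]
stem top 1372 0.10436585490973381 ((0.4829173982143402, -0.36727309226989746), 0.01396383997052908) [ 0.48355604 -0.3676516   0.10423744]
322 240
rim 5871 ((0.48107773065567017, -0.36505401134490967), 0.07117439806461334)
242 160
```

View pics/rotc.png

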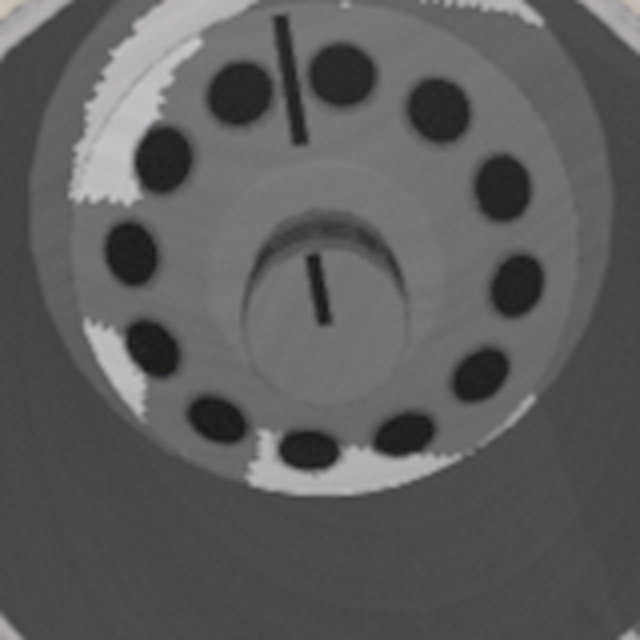

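The crop shows the rotor with the stem-top index line running (324,325)→(312,255) and the shoulder line (302,144)→(280,18). I am working out its yaw and the stem position.

```bash
python3 - <<'E'
from h import *
s=env.observe();i=cams.camera_info('wrist');T=np.array(i['extrinsics']);R=np.array(s['tool_rot'])
def f(x,y,z):
    u,v=242+(x-1.5)/4,160+(y-1.5)/4
    r=T[:3,:3]@[(u-i['cx'])/i['fx'],(v-i['cy'])/i['fy'],1]; return T[:3,3]+r*(z-T[2,3])/r[2]
a,b=f(324,325,.104),f(312,255,.104);d=b-a;print('stemline',a,b,np.degrees(np.arctan2(d[1],d[0])))
L,Rr=f(243,320,.104),f(409,320,.104);print('stem c',(L+Rr)/2,np.linalg.norm(L-Rr)); B=f(325,406,.104)
n=(Rr-L)/np.linalg.norm(Rr-L);per=np.array([-n[1],n[0],0]);per*=np.sign((B-L)@per);c=B-per*.014;print('c from bottom',c)
for z1,z2 in((.07,.058),):
  a,b=f(302,144,z1),f(280,18,z2);d=b-a;print('shoulder',np.degrees(np.arctan2(d[1],d[0])));d=b-c;print(np.degrees(np.arctan2(d[1],d[0])))
print('tool yaw',np.degrees(np.arctan2(R[1,0],R[0,0])),'c in tool',R.T@(c-s['position']))
E
```

```text
stemline [ 0.4835379  -0.36755556  0.104     ] [ 0.49417476 -0.37287686  0.104     ] -26.577416147592572
stem c [ 0.48403309 -0.36831732  0.104     ] 0.02710122824484877
c from bottom [ 0.48345471 -0.36771883  0.104     ]
shoulder -25.15706426368442
-25.903020586737096
tool yaw -126.01165108608305 c in tool [ 0.00274474 -0.00318881  0.10676161]
```

Rotor yaw is about −26° and the stem is at (0.4835, −0.368). I am descending and gripping about 61 mm above the rotor origin.

>>> {"fn": "step_arm", "kwargs": {
  "steps": [
    {"xyz":[0.07,-0.08,0],"turn":[0,0,0],"gripper":1},
    {"xyz":[0,0,0.3],"turn":[0,0,0],"gripper":1},
    {"xyz":[0,0,0.4],"turn":[0,0,0],"gripper":1},
    {"xyz":[0,0,0.4],"turn":[0,0,0],"gripper":1},
    {"xyz":[0,0,0.4],"turn":[0,0,0],"gripper":1},
    {"xyz":[0,0,0.4],"turn":[0,0,0],"gripper":1},
    {"xyz":[0,0,0.4],"turn":[0,0,0],"gripper":1},
    {"xyz":[0,0,0.4],"turn":[0,0,0],"gripper":1},
    {"xyz":[0,0,0.2],"turn":[0,0,0],"gripper":1},
    {"xyz":[0,0,0],"turn":[0,0,0],"gripper":1},
    {"xyz":[0,0,0],"turn":[0,0,0],"gripper":1}
  ],
  "squeeze": 70
}}

```text
time_s: 14.37
position: [0.4835, -0.3679, 0.0944]
tool_rot: [[-0.589, -0.808, 0.0], [-0.808, 0.589, -0.0], [0.0, -0.0, -1.0]]
ft_force: [-0.0, 0.5, 0.5]
grip_width: 0.0854
```

>>> {"fn": "step_arm", "kwargs": {
  "steps": [
    {"xyz":[0,0,0],"turn":[0,0,0],"gripper":-1},
    {"xyz":[0,0,0],"turn":[0,0,0],"gripper":-1},
    {"xyz":[0,0,0],"turn":[0,0,0],"gripper":-1},
    {"xyz":[0,0,0],"turn":[0,0,0],"gripper":-1},
    {"xyz":[0,0,0],"turn":[0,0,0],"gripper":-1},
    {"xyz":[0,0,0],"turn":[0,0,0],"gripper":-1},
    {"xyz":[0,0,0],"turn":[0,0,0],"gripper":-1},
    {"xyz":[0,0,0],"turn":[0,0,0],"gripper":-1},
    {"xyz":[0,0,0],"turn":[0,0,0],"gripper":-1},
    {"xyz":[0,0,0],"turn":[0,0,0],"gripper":-1},
    {"xyz":[0,0,0],"turn":[0,0,0],"gripper":-1}
  ],
  "squeeze": 70
}}

```text
time_s: 15.28
position: [0.4835, -0.3676, 0.0946]
tool_rot: [[-0.589, -0.808, 0.001], [-0.808, 0.589, -0.001], [0.0, -0.001, -1.0]]
ft_force: [0.8, 1.5, 5.8]
grip_width: 0.0261
```

>>> {"fn": "step_arm", "kwargs": {
  "steps": [
    {"xyz":[0,0,-0.1],"turn":[0,0,0],"gripper":-1},
    {"xyz":[0,0,-0.2],"turn":[0,0,0],"gripper":-1},
    {"xyz":[0,0,-0.3],"turn":[0,0,0],"gripper":-1},
    {"xyz":[0,0,-0.4],"turn":[0,0,0],"gripper":-1},
    {"xyz":[0,0,-0.5],"turn":[0,0,0],"gripper":-1},
    {"xyz":[0,0,-0.5],"turn":[0,0,0],"gripper":-1},
    {"xyz":[0,0,-0.5],"turn":[0,0,0],"gripper":-1},
    {"xyz":[0,0,-0.5],"turn":[0,0,0],"gripper":-1},
    {"xyz":[0,0,-0.5],"turn":[0,0,0],"gripper":-1},
    {"xyz":[0,0,-0.5],"turn":[0,0,0],"gripper":-1},
    {"xyz":[0,0,-0.3],"turn":[0,0,0],"gripper":-1},
    {"xyz":[0,0,0],"turn":[0,0,0],"gripper":-1},
    {"xyz":[0,0,0],"turn":[0,0,0],"gripper":-1}
  ]
}}

```text
time_s: 16.37
position: [0.4831, -0.3676, 0.266]
tool_rot: [[-0.589, -0.808, -0.0], [-0.808, 0.589, -0.0], [0.0, -0.0, -1.0]]
ft_force: [0.3, 0.8, -3.2]
grip_width: 0.0264
```

```bash
python3 - <<'E'
from h import *
s=st(); p,d,i=grab('wrist');W=world(d,i);R=np.array(s['tool_rot'])
L=(W-s['position'])@R   # tool coords
l=L[...,2]
m=(np.abs(L[...,0])<.055)&(np.abs(L[...,1])<.055)&(l>.0)&(l<.06); print(m.sum(),np.percentile(l[m],[1,50,99]))
v,u=np.nonzero(m);
u0,u1,v0,v1=max(u.min()-15,0),u.max()+15,max(v.min()-15,0),v.max()+15;print(u0,v0,u1,v1)
save('held',cv2.resize(p[v0:v1,u0:u1],None,fx=2,fy=2,interpolation=3)); np.savez('held',p=p,W=W,L=L,T=i['extrinsics'])
E
```

```text
16.3667 [ 0.4831 -0.3676  0.266 ] [[-0.589, -0.808, -0.0], [-0.808, 0.589, -0.0], [0.0, -0.0, -1.0]] [ 0.3  0.8 -3.2] 0.02643897356013661 [-48.4  27.1  63.   -0.   89.9  77.7]
21831 [0.00189135 0.03118037 0.04089326]
201 167 437 390
```

View pics/held.png

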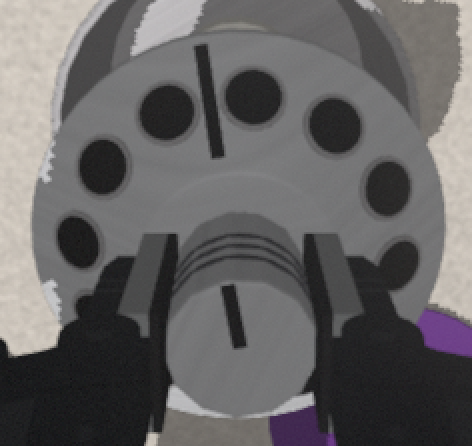

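The rotor is held, with the stem line at crop (228,285)→(240,348) and the shoulder line at (202,45)→(217,157). I am fitting the shoulder cone for tilt and axis offset.

```bash
python3 - <<'E'
from h import *
from scipy.optimize import least_squares
a=np.load('held.npz');L=a['L'];T=a['T'];s=env.observe();R=np.array(s['tool_rot']);i=cams.camera_info('wrist')
r=np.hypot(L[...,0],L[...,1]);m=(r>.025)&(r<.046)&(L[...,2]>.015)&(L[...,2]<.045)&(L[...,1]<.0);P=L[m];print(len(P))
def cone(q):
    cx,cy,ta,tb,h,k=q
    ax=np.array([ta,tb,1]);ax/=np.linalg.norm(ax);D=P-[cx,cy,0];t=D@ax;rr=np.linalg.norm(D-t[:,None]*ax,axis=1)
    return t-h-k*rr
for fixk in(0,1):
  g=(lambda q:cone(q)) if not fixk else (lambda q:cone(np.r_[q,16/28]))
  x0=[0,0,0,0,.01,.57][:6-fixk]
  o=least_squares(g,x0,loss='soft_l1',f_scale=.0007);print(np.round(o.x,4),np.std(o.fun))
f=lambda x,y,z:(lambda r:T[:3,3]+r*(z-T[2,3])/r[2])(T[:3,:3]@[(201+x/2-i['cx'])/i['fx'],(167+y/2-i['cy'])/i['fy'],1])
zt=.266-.0606+.070
A,B=f(240,348,zt),f(228,285,zt);d=B-A;print('stem line yaw',np.degrees(np.arctan2(d[1],d[0])))
z0=.266-.0606
A,B=f(217,157,z0+.036-(.026-.022)*.571),f(202,45,z0+.021)
d=B-A;print(A,B,'shoulder yaw',np.degrees(np.arctan2(d[1],d[0])), 'tip from tcp axis',np.degrees(np.arctan2(*(B-s['position'])[1::-1])))
E
```

```text
11792
[ 5.000e-04 -4.400e-03 -3.200e-03  5.370e-02  1.280e-02  5.269e-01] 0.0008175231010611668
[ 0.0005 -0.0003 -0.0032  0.0104  0.0111] 0.0008267306526594271
stem line yaw -26.478872453355606
[ 0.50437611 -0.37880542  0.239116  ] [ 0.52446951 -0.38905949  0.2264    ] shoulder yaw -27.036149003016313 tip from tcp axis -27.61996217554381
```

>>> {"fn": "step_arm", "kwargs": {
  "steps": [
    {"xyz":[0,0,0],"turn":[0,0,-0.5],"gripper":-1},
    {"xyz":[0,0,0],"turn":[0,0,-0.9],"gripper":-1},
    {"xyz":[0,0,0],"turn":[0,0,-0.9],"gripper":-1},
    {"xyz":[0,0,0],"turn":[0,0,-0.9],"gripper":-1},
    {"xyz":[0,0,0],"turn":[0,0,-0.9],"gripper":-1},
    {"xyz":[0,0,0],"turn":[0,0,-0.9],"gripper":-1},
    {"xyz":[0,0,0],"turn":[0,0,-0.9],"gripper":-1},
    {"xyz":[0,0,0],"turn":[0,0,-0.9],"gripper":-1},
    {"xyz":[0,0,0],"turn":[0,0,-0.9],"gripper":-1},
    {"xyz":[0,0,0],"turn":[0,0,-0.9],"gripper":-1},
    {"xyz":[0,0,0],"turn":[0,0,-0.9],"gripper":-1},
    {"xyz":[0,0,0],"turn":[0,0,-0.9],"gripper":-1},
    {"xyz":[0,0,0],"turn":[0,0,-0.9],"gripper":-1},
    {"xyz":[0,0,0],"turn":[0,0,-0.9],"gripper":-1},
    {"xyz":[0,0,0],"turn":[0,0,-0.55],"gripper":-1},
    {"xyz":[0,0,0],"turn":[0,0,0],"gripper":-1},
    {"xyz":[0,0,0],"turn":[0,0,0],"gripper":-1}
  ]
}}

```text
time_s: 17.83
position: [0.4831, -0.3674, 0.2649]
tool_rot: [[0.379, -0.925, -0.002], [-0.925, -0.379, 0.002], [-0.002, 0.001, -1.0]]
ft_force: [-0.1, -0.2, -3.2]
grip_width: 0.0263
```

>>> {"fn": "step_arm", "kwargs": {
  "steps": [
    {"xyz":[-0.3,-0.13,0],"turn":[0,0,0],"gripper":-1},
    {"xyz":[-0.6,-0.26,0],"turn":[0,0,0],"gripper":-1},
    {"xyz":[-0.6,-0.26,0],"turn":[0,0,0],"gripper":-1},
    {"xyz":[-0.6,-0.26,0],"turn":[0,0,0],"gripper":-1},
    {"xyz":[-0.6,-0.26,0],"turn":[0,0,0],"gripper":-1},
    {"xyz":[-0.6,-0.26,0],"turn":[0,0,0],"gripper":-1},
    {"xyz":[-0.6,-0.26,0],"turn":[0,0,0],"gripper":-1},
    {"xyz":[-0.6,-0.26,0],"turn":[0,0,0],"gripper":-1},
    {"xyz":[-0.6,-0.26,0],"turn":[0,0,0],"gripper":-1},
    {"xyz":[-0.6,-0.26,0],"turn":[0,0,0],"gripper":-1},
    {"xyz":[-0.6,-0.26,0],"turn":[0,0,0],"gripper":-1},
    {"xyz":[-0.6,-0.26,0],"turn":[0,0,0],"gripper":-1},
    {"xyz":[-0.6,-0.26,0],"turn":[0,0,0],"gripper":-1},
    {"xyz":[-0.6,-0.26,0],"turn":[0,0,0],"gripper":-1},
    {"xyz":[-0.6,-0.26,0],"turn":[0,0,0],"gripper":-1},
    {"xyz":[-0.6,-0.26,0],"turn":[0,0,0],"gripper":-1},
    {"xyz":[-0.6,-0.26,0],"turn":[0,0,0],"gripper":-1},
    {"xyz":[-0.6,-0.26,0],"turn":[0,0,0],"gripper":-1},
    {"xyz":[-0.6,-0.26,0],"turn":[0,0,0],"gripper":-1},
    {"xyz":[-0.6,-0.26,0],"turn":[0,0,0],"gripper":-1}
  ]
}}

```text
time_s: 19.5
position: [0.4919, 0.1441, 0.266]
tool_rot: [[0.38, -0.925, -0.0], [-0.925, -0.38, 0.0], [-0.0, 0.0, -1.0]]
ft_force: [0.7, -1.0, -2.4]
grip_width: 0.0262
```

>>> {"fn": "step_arm", "kwargs": {
  "steps": [
    {"xyz":[-0.5,-0.2,0],"turn":[0,0,0],"gripper":-1},
    {"xyz":[-0.5,-0.2,0],"turn":[0,0,0],"gripper":-1},
    {"xyz":[-0.5,-0.2,0],"turn":[0,0,0],"gripper":-1},
    {"xyz":[-0.5,-0.2,0],"turn":[0,0,0],"gripper":-1},
    {"xyz":[-0.4,-0.17,0],"turn":[0,0,0],"gripper":-1},
    {"xyz":[-0.3,-0.12,0],"turn":[0,0,0],"gripper":-1},
    {"xyz":[0,0,0],"turn":[0,0,0],"gripper":-1},
    {"xyz":[0,0,0],"turn":[0,0,0],"gripper":-1},
    {"xyz":[0,0,0],"turn":[0,0,0],"gripper":-1}
  ]
}}

```text
time_s: 20.25
position: [0.4919, 0.2583, 0.266]
tool_rot: [[0.38, -0.925, -0.0], [-0.925, -0.38, -0.0], [0.0, 0.0, -1.0]]
ft_force: [0.4, -0.8, -1.8]
grip_width: 0.0263
```

>>> {"fn": "step_arm", "kwargs": {
  "steps": [
    {"xyz":[-0.3,-0.1,0],"turn":[0,0,0],"gripper":-1},
    {"xyz":[-0.14,-0.05,0.2],"turn":[0,0,0],"gripper":-1},
    {"xyz":[0,0,0.3],"turn":[0,0,0],"gripper":-1},
    {"xyz":[0,0,0.3],"turn":[0,0,0],"gripper":-1},
    {"xyz":[0,0,0.3],"turn":[0,0,0],"gripper":-1},
    {"xyz":[0,0,0.3],"turn":[0,0,0],"gripper":-1},
    {"xyz":[0,0,0.3],"turn":[0,0,0],"gripper":-1},
    {"xyz":[0,0,0.3],"turn":[0,0,0],"gripper":-1},
    {"xyz":[0,0,0.25],"turn":[0,0,0],"gripper":-1},
    {"xyz":[0,0,0.1],"turn":[0,0,0],"gripper":-1},
    {"xyz":[0,0,0],"turn":[0,0,0],"gripper":-1},
    {"xyz":[0,0,0],"turn":[0,0,0],"gripper":-1}
  ]
}}

```text
time_s: 21.25
position: [0.4912, 0.2774, 0.1723]
tool_rot: [[0.38, -0.925, 0.0], [-0.925, -0.38, 0.0], [0.0, -0.0, -1.0]]
ft_force: [0.3, 0.6, -2.3]
grip_width: 0.0258
```

>>> {"fn": "step_arm", "kwargs": {
  "steps": [
    {"xyz":[0,0,0.06],"turn":[0,0,0],"gripper":-1},
    {"xyz":[0,0,0.06],"turn":[0,0,0],"gripper":-1},
    {"xyz":[0,0,0.06],"turn":[0,0,0],"gripper":-1},
    {"xyz":[0,0,0.05],"turn":[0,0,0],"gripper":-1},
    {"xyz":[0,0,0.05],"turn":[0,0,0],"gripper":-1},
    {"xyz":[0,0,0],"turn":[0,0,0],"gripper":-1},
    {"xyz":[0,0,0],"turn":[0,0,0],"gripper":-1}
  ]
}}

```text
time_s: 21.83
position: [0.491, 0.2774, 0.1609]
tool_rot: [[0.38, -0.925, 0.0], [-0.925, -0.38, 0.0], [-0.0, -0.0, -1.0]]
ft_force: [0.7, -0.1, -3.2]
grip_width: 0.0264
```

>>> {"fn": "step_arm", "kwargs": {
  "steps": [
    {"xyz":[0,0,0.03],"turn":[0,0,0],"gripper":-1},
    {"xyz":[0,0,0.03],"turn":[0,0,0],"gripper":-1},
    {"xyz":[0,0,0.03],"turn":[0,0,0],"gripper":-1},
    {"xyz":[0,0,0.03],"turn":[0,0,0],"gripper":-1},
    {"xyz":[0,0,0],"turn":[0,0,0],"gripper":-1},
    {"xyz":[0,0,0],"turn":[0,0,0],"gripper":-1}
  ]
}}

```text
time_s: 22.33
position: [0.491, 0.2774, 0.156]
tool_rot: [[0.38, -0.925, -0.0], [-0.925, -0.38, 0.0], [-0.0, 0.0, -1.0]]
ft_force: [0.8, 0.2, -3.5]
grip_width: 0.0262
```

>>> {"fn": "step_arm", "kwargs": {
  "steps": [
    {"xyz":[0,0,0.03],"turn":[0,0,0],"gripper":-1},
    {"xyz":[0,0,0.03],"turn":[0,0,0],"gripper":-1},
    {"xyz":[0,0,0.03],"turn":[0,0,0],"gripper":-1},
    {"xyz":[0,0,0],"turn":[0,0,0],"gripper":-1},
    {"xyz":[0,0,0],"turn":[0,0,0],"gripper":-1}
  ]
}}

```text
time_s: 22.75
position: [0.491, 0.2774, 0.1524]
tool_rot: [[0.38, -0.925, -0.0], [-0.925, -0.38, 0.0], [-0.0, 0.0, -1.0]]
ft_force: [0.2, 0.6, -3.2]
grip_width: 0.026
```

No key contact, so the key is in the keyway. I am continuing down on to the spring.

>>> {"fn": "step_arm", "kwargs": {
  "steps": [
    {"xyz":[0,0,0.04],"turn":[0,0,0],"gripper":-1},
    {"xyz":[0,0,0.04],"turn":[0,0,0],"gripper":-1},
    {"xyz":[0,0,0.04],"turn":[0,0,0],"gripper":-1},
    {"xyz":[0,0,0.04],"turn":[0,0,0],"gripper":-1},
    {"xyz":[0,0,0.04],"turn":[0,0,0],"gripper":-1},
    {"xyz":[0,0,0.04],"turn":[0,0,0],"gripper":-1},
    {"xyz":[0,0,0],"turn":[0,0,0],"gripper":-1},
    {"xyz":[0,0,0],"turn":[0,0,0],"gripper":-1}
  ]
}}

```text
time_s: 23.42
position: [0.4911, 0.2774, 0.1432]
tool_rot: [[0.38, -0.925, 0.001], [-0.925, -0.38, 0.0], [0.0, -0.001, -1.0]]
ft_force: [0.5, 0.4, 2.9]
grip_width: 0.026
```

Spring contact: the force rose by about 6.5 N. I am pressing home.

>>> {"fn": "step_arm", "kwargs": {
  "steps": [
    {"xyz":[0,0,0.03],"turn":[0,0,0],"gripper":-1},
    {"xyz":[0,0,0.03],"turn":[0,0,0],"gripper":-1},
    {"xyz":[0,0,0.02],"turn":[0,0,0],"gripper":-1},
    {"xyz":[0,0,0],"turn":[0,0,0],"gripper":-1},
    {"xyz":[0,0,0],"turn":[0,0,0],"gripper":-1}
  ]
}}

```text
time_s: 23.83
position: [0.4912, 0.2775, 0.1406]
tool_rot: [[0.38, -0.925, 0.001], [-0.925, -0.38, 0.0], [0.0, -0.002, -1.0]]
ft_force: [-0.4, -0.6, 10.4]
grip_width: 0.026
```

>>> {"fn": "step_arm", "kwargs": {
  "steps": [
    {"xyz":[0,0,0.015],"turn":[0,0,0],"gripper":-1},
    {"xyz":[0,0,0],"turn":[0,0,0],"gripper":-1},
    {"xyz":[0,0,0],"turn":[0,0,0],"gripper":-1},
    {"xyz":[0,0,0],"turn":[0,0,0],"gripper":-1}
  ]
}}

```text
time_s: 24.17
position: [0.4913, 0.2776, 0.1405]
tool_rot: [[0.38, -0.925, 0.002], [-0.925, -0.38, 0.001], [0.0, -0.002, -1.0]]
ft_force: [-2.7, 0.1, 14.0]
grip_width: 0.0265
```

```bash
python3 - <<'E'
from h import *
s=st(); p,d,i=grab('wrist');T=np.array(i['extrinsics']);W=world(d,i);L=(W-s['position'])@np.array(s['tool_rot'])
r=np.hypot(L[...,0],L[...,1]);l=L[...,2];m=(r<.01)&(l<0)&(l>-.03);print('stem top z',np.median(W[m][:,2]),'expect .150')
m=(r>.044)&(r<.049)&(l>.02)&(l<.06);print('shoulder rim z',np.median(W[m][:,2]))
save('fin',cv2.resize(p[150:400,190:450],None,fx=2,fy=2,interpolation=3))
p,d,i=grab('top');W=world(d,i);z=W[...,2];q=W[(np.hypot(W[...,0]-.586,W[...,1]+.083)<.08)&(z>.01)&(z<.03)];print('lid',cv2.minEnclosingCircle(q[:,:2].astype(np.float32)),np.median(q[:,2]))
E
```

```text
24.1667 [0.4913 0.2776 0.1405] [[0.38, -0.925, 0.002], [-0.925, -0.38, 0.001], [0.0, -0.002, -1.0]] [-2.7  0.1 14. ] 0.026511780463200785 [17.4 29.  81.9  0.  69.  85.1]
stem top z 0.15058908775020025 expect .150
shoulder rim z 0.10201538086150569
lid ((0.5851399302482605, -0.08389362692832947), 0.07603951543569565) 0.01707143082318896
```

View pics/fin.png

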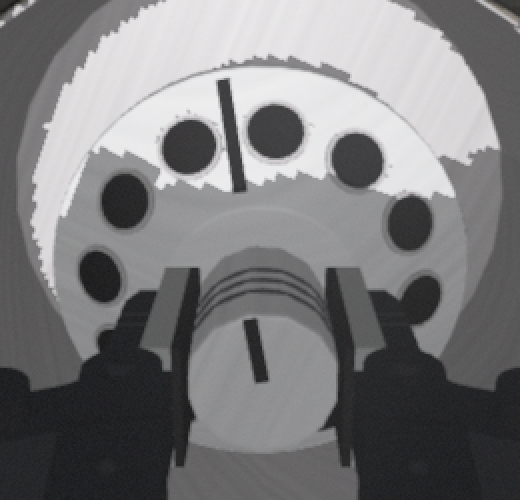

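The picture shows the rotor in the bowl, still gripped at the stem, with both index lines aligned as before at crop (230,80)–(238,190) and (250,320)–(262,380). The extra 0.6 mm commanded only raised the force, so the rotor is seated.

```bash
python3 -c "
from h import *
print(order.close_job()); st()"
```

```text
the job is handed in; nothing more can be done
None
the job is handed in; nothing more can be done
```

I laid the steel lid flat on the mat, seated the rotor in the drive hub with its key in the keyway, and handed the job in at about 24 s. The arm is still gripping the stem and pressing down. The hand-in gave no verdict.

- **Rotor:** the stem top measured 150.6 mm, against 150 mm expected when fully home. Commanding another 0.6 mm moved the tool only about 0.1 mm while the push rose from 10 to 14 N, so it is against the hub. The key went into the keyway on the first try, with no searching.
- **Lid:** the wrist camera saw it level, about 2 mm from the mat's centre, with its underside near 5 mm. The last top view agreed on its position.
- **Not checked:** I could not read the ejector's travel directly; I inferred it from height and force. I did not measure the bystanders again, but I saw no sign of contact with any of them.
- **Discrepancy:** an unconstrained shape fit of the held rotor suggested a tilt of 0.05 rad. The fit using the known cone shape gave 0.01 rad, and I trusted that one.

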